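# Nip up the tablet stand's clamp screw with a flipped hex key

## Task

The collar of the tablet stand slips because its clamp screw is not tight. Take the thick orange hex key by its long arm, flip it round so that its short arm goes well into the screw's socket, and bear down on the long arm to turn the stiff screw clockwise until it is fully tight against its stop. Leave the orange key sitting in the screw, and leave the thin green key alone.

Things in the scene. Friction and masses are not known exactly. Their poses are not given: they have to be found in the camera images.
- key: Hex key, orange sleeves, steel tips, 14 mm across flats, 0.25 kg, flat on a wooden rest, bar axis 37 mm above the desk. Origin: where the arm axes cross at the bend. Short arm along +x, tip at 50 mm; long arm along -y, tip at 130 mm; z up. Its long arm points roughly to the screw's side of the desk; from 25 to 93 mm along it has 23 mm of air below for fingers, beyond that are the rest's feet.
- small_key: Bystander: thin hex key with green sleeves, 6 mm across flats, arms 38 and 105 mm, lying the same way on the other, like rest (origin at its bend, same axes, 33 mm above the desk). Which rest holds which key varies.
- socket (a point): Centre of the mouth of the clamp screw's socket, 150 mm above the desk, on a fixed stand's collar. y points level out of the socket, z up; the frame does not turn with the screw. Head 46 mm across; 32 mm wide countersink tapering over 13 mm, to a loose 18 mm high hexagon, floor 33 mm behind the mouth. Post 32 mm thick, 242 mm tall, axis 71 mm behind the mouth. Under and in front of the mouth is only desk.
- screw (a joint): Clamp screw's turn, rad, growing clockwise facing the socket (tightening). Starts -0.05 to 0.05, when a level key fits; with the long arm towards the socket frame's -x (right, facing it), pressing it down tightens. Hard stop (tight): 0.35. Stiff, about 0.3 N m (4 to 6 N on the long arm); stays as left. Key has up to 20 degrees of play. Short arm in 27 mm: long arm's axis is 23 mm out from the mouth.
Mind the look-alikes: they are no part of the job. What is meant by the key is not purple, and is the larger of those in its own colour.

How it is judged (in metres and radians):
On the way, in this order (a step that is already met when the one before it is completed fails the run):
1. the orange key's short arm is at least 19 mm into the socket, before the screw has been turned (x of socket in the frame of key between 0.01 and 0.031 m and y of socket in the frame of key between -0.012 and 0.012 m and z of socket in the frame of key between -0.012 and 0.012 m and angle between the x axis of key and the y axis of socket, either way round below 0.3 rad and value of joint screw below 0.2 rad), for 0.1 s.
2. the screw is turned tight with the short arm in the socket (x of socket in the frame of key between 0.01 and 0.031 m and y of socket in the frame of key between -0.012 and 0.012 m and z of socket in the frame of key between -0.012 and 0.012 m and angle between the x axis of key and the y axis of socket, either way round below 0.3 rad and value of joint screw above 0.27 rad), for 0.2 s.
At the end, for the whole second after the job is handed in: The screw is tight (joint above 0.27 rad of 0.35), and the orange key rests, released, with its short arm at least 19 mm into the socket, within 12 mm of its centre and within 17 degrees of its axis (all of step 2 and linear speed of key below 0.03 m/s); the robot touches nothing.
It fails at once if the green key is moved more than 20 mm (distance of small_key from where it was at the start of the episode above 0.02 m).
It also fails if it takes over 42 s, if anything falls off the work surface, if the arm or the gripper's body presses on something with over 40 N, if the wrist force passes 120 N, or if a joint passes its speed limit or range.

## Robot

A 6-joint arm with a two-finger parallel gripper is mounted at the origin on the work surface. World frame = base frame: x ahead of the robot, y to its left, z up, the work surface at z = 0. Lengths are in m, angles in degrees, forces in N, time in s.
With the tool pointing down it reaches from about 0.4 to 0.825 m from the base axis. Payload 7 kg.
Tool frame: the origin (TCP) lies on the centre line of the jaws, within the pads' length; the fingertips stand 14 mm ahead of it and the grasp point (between the pads) lies 5 mm behind it; z points along the fingers, y is the line along which they close (so a half turn about z gives the same grasp; the last joint's range is limited). The gripper opens to 88 mm and grips with 3 to 60 N. Pads are 19 mm wide; open, the fingers measure 130 mm over their backs; the gripper's body (78 mm by 193 mm) begins 47 mm behind the grasp point.
Start: joints at [-58.837, 20.546, 0.682, 0, -70.136, -16.507], TCP at [0.171, -0.653, 0.241] pointing down, gripper open.
Joint ranges: [-176.03, 176.03], [-82.01, 121.73], [-58.28, 71.71], [-173.87, 95.51], [-174.79, -0.11], [-173.66, 173.66]. Speed limits (degrees/s): [136.94, 136.94, 172.46, 180, 180, 180].

## Interface

Orientations are given as [roll, pitch, yaw] about the fixed x, y, z axes, in that order (R = Rz(yaw) Ry(pitch) Rx(roll)).
In Python, from plant import r gives the robot as it stands.
- The arm moves only by the tool send_rows, never from a script. Its argument "steps" is a list of rows, each an object with "dp": the shift along the tool's x, y, z in mm, a list of three; "roll": the turn about the tool's z in rad; "jaw": the opening in per cent of the stroke, from 0 (shut) to 100 (fully open). In form: [{"dp": [tx, ty, tz], "roll": roll, "jaw": jaw}, ...]. A call has 1 to 5 rows; each row is the pose to reach, as a shift and turn from the pose commanded when the call began, along the tool's axes at that moment; what a row does not reach only later rows make up. A row lasts 1/8 s, in which the tool goes at most 62.5 mm and 10.7 degrees, less where a joint would pass 70% of its speed; a pose out of reach is approached as far as the arm can. A call with a gripper value outside its range is refused whole. The fingers move at their own pace and stop on an object; "newtons" is the grip in N (left out, the last holds). Time passes only in rows, so rows that repeat a pose let the fingers close. It gives the time, the measured TCP pose, the force, the opening and the grip force at its end, in the units of the state.
- r.get_state(): the state, without advancing time (a new reading comes with each control period).
- r.capture(name): name is "side" or "top"; returns a dict with "image" (480x640x3 uint8, blue, green, red), "K" (3x3 intrinsics, pixels), "rvec" (rotation vector, rad) and "tvec" (3), from world to camera coordinates, as OpenCV has them. Camera axes: x right, y down, z forward; pixel columns grow to the right and rows downward; lengths in m; the calibration is good to about 2 mm. A picture is of the moment at which its call begins. There is no depth.
- r.close_job(): hands the job in; it is judged then, once.
The state is a dict: "time_s": time; "joints": joint angles; "qd": joint speeds; "joint_torque": joint torques, N m; "tcp_pos": TCP position; "eef_rot": TCP orientation; "contact_force": force on the tool from outside, world axes, zero at the start; "moment": the same for the moment, N m; "gripper_width": finger opening in m; "gripper_force": force on a finger pad.
Only numpy, scipy, OpenCV 4.12 (cv2) and the standard library are available. Lean on these libraries where they do the work, as an engineer would, in place of code of your own. Each camera call takes 0.05 s, during which the arm holds its last target. There are 200 camera calls.

## Working session

There is one attempt and no reset: what is moved stays moved. The work goes in short steps, Python scripts to look and compute and a tool call to move; the robot and the scene stay as the last step left them, time stands still between calls to the robot, and variables do not carry over. Pictures are saved under pics/ and viewed, at most 10 in all, crops included, and the job is handed in when it is done.

Besides the shell and the picture viewer there is one more tool, called after "Emit:" as name(argument=value, ...), one argument or row to a line, values as JSON. send_rows: Moves the arm, as the interface text tells. Its arguments: {"type":"object","properties":{"steps":{"type":"array","items":{"type":"object","properties":{"dp":{"type":"array","items":{"type":"number"}},"roll":{"type":"number"},"jaw":{"type":"number"}}}},"newtons":{"type":"number"}},"required":["steps"]}

```bash
mkdir -p pics; ls
python3 - <<'E'
from plant import r
import cv2,numpy as np
s=r.get_state();print(s)
for n in("side","top"):
    c=r.capture(n);cv2.imwrite(f"pics/{n}0.png",c["image"]);np.savez(f"{n}.npz",**c)
    R=cv2.Rodrigues(np.array(c["rvec"]))[0];print(n,(-R.T@np.array(c["tvec"]).ravel()).round(3),R.round(2).tolist(),c["K"][0][0])
E
```

```text
pics
{'time_s': 0.0, 'joints': array([-5.88374109e+01,  2.05916643e+01,  6.34151952e-01, -2.05896584e-02,
       -7.01345792e+01, -1.65053252e+01]), 'qd': array([ 0.0171126 , -0.02096761,  0.03928837,  0.0426096 , -0.02893591,
        0.01067464]), 'joint_torque': array([ 2.91819691e-03, -5.82720423e+01,  2.93063146e+01,  6.99763834e+00,
        6.72334674e-03, -1.74332413e-04]), 'tcp_pos': array([ 0.17064719, -0.65260054,  0.23962147]), 'eef_rot': array([ 1.79906204e+02, -7.60827908e-03, -1.65349742e+02]), 'contact_force': array([ 0.28072646,  0.51335127, -0.04073021]), 'moment': array([-0.03680388, -0.01084609, -0.02907477]), 'gripper_force': 0.0, 'gripper_width': 0.08736646581082502}
side [0.35  0.695 0.786] [[-0.98, -0.21, 0.0], [-0.16, 0.71, -0.68], [0.14, -0.67, -0.73]] 485.753664936698
top [0.419 0.103 1.025] [[0.01, -1.0, 0.01], [-1.0, -0.01, -0.06], [0.06, -0.01, -1.0]] 542.8125389605224
```

View pics/top0.png

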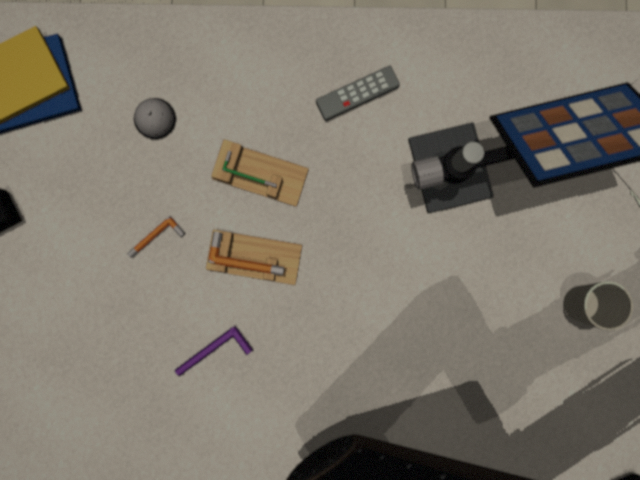

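View pics/side0.png

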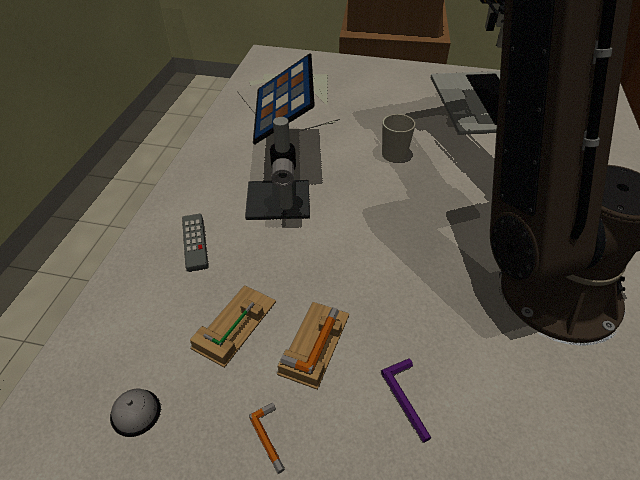

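The top view shows four keys that could be confused:

| Key | Pixel (top view) |
|---|---|
| Thick orange, on rest | (245,262) |
| Small orange, loose | (155,238) |
| Purple | (212,352) |
| Green, on rest | (248,178) |

I choose the orange key on the rest. In the side view it is at (315,345) and the socket is at (283,177). I'll check the key and socket in one close crop.

Run:
```python
import cv2,numpy as np
t=cv2.imread("pics/top0.png");s=cv2.imread("pics/side0.png")
z=lambda i,x,y,w,h,f:cv2.resize(i[y:y+h,x:x+w],None,fx=f,fy=f,interpolation=cv2.INTER_CUBIC)
a=np.hstack([z(t,200,222,100,75,4),z(t,400,120,100,75,4)])
b=np.hstack([z(s,265,300,100,75,4)[:300],z(s,245,130,80,60,5)])
cv2.imwrite("pics/crop.png",np.vstack([a,b]))
```

```text
(no output)
```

View pics/crop.png

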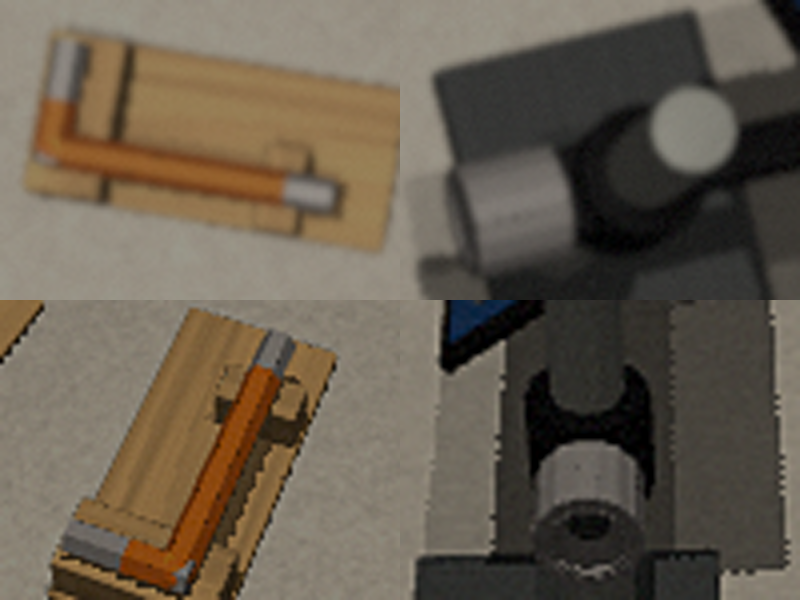

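```bash
cat > h.py <<'E'
import cv2,numpy as np
def onz(c,uv,z):
    R=cv2.Rodrigues(np.array(c["rvec"],float))[0];t=np.array(c["tvec"],float).reshape(3)
    d=R.T@np.append(cv2.undistortPoints(np.array([[uv]],float),np.array(c["K"]),None).ravel(),1);o=-R.T@t
    return o+d*(z-o[2])/d[2]
E
python3 - <<'E'
from h import *
T=np.load("top.npz");S=np.load("side.npz")
for n,c,uv,z in[("bend",T,(213.75,257),.037),("short",T,(216.75,232.5),.037),("long",T,(284.5,270.75),.037),
 ("bendS",S,(309.5,366),.037),("shortS",S,(281.25,359.25),.037),("longS",S,(334.25,310),.037),
 ("mouthS",S,(282.6,177.2),.15),("mouthT",T,(416.25,174.5),.15),("rearT",T,(442.25,168.75),.15),("post",T,(473.5,152.5),.242),("tabletcorner z.25",T,(537,185),.25)]:
    print(n,onz(c,uv,z).round(4))
E
```

```text
bend [0.4581 0.2909 0.037 ]
short [0.5028 0.2864 0.037 ]
long [0.4346 0.162  0.037 ]
bendS [0.454  0.2908 0.037 ]
shortS [0.5047 0.2885 0.037 ]
longS [0.4351 0.167  0.037 ]
mouthS [ 0.5904 -0.0578  0.15  ]
mouthT [ 0.592  -0.0571  0.15  ]
rearT [ 0.602  -0.0997  0.15  ]
post [ 0.6074 -0.1243  0.242 ]
tabletcorner z.25 [ 0.5591 -0.2138  0.25  ]
```

The crop confirms the thick orange key: its 131 mm long arm matches the description. It also shows the socket facing roughly +y, yawed about 13.5°. The small orange key has no rest, so it isn't a candidate.

```bash
cat >> h.py <<'E'
def go(p,yaw,base=None):
    from plant import r
    s=r.get_state();p0,y0=(s["tcp_pos"],s["eef_rot"][2]) if base is None else base
    a=np.radians(y0);d=np.array(p)-p0
    X=np.array([np.cos(a),np.sin(a),0]);Y=np.array([np.sin(a),-np.cos(a),0])
    print("dp",(1000*np.array([d@X,d@Y,-d[2]])).round(1),"roll",round(-np.radians((yaw-y0+180)%360-180),3))
E
python3 -c "
from h import *
go([.36,-.28,.33],-165.35)
go([.4435,.2125,.20],-99,(np.array([.36,-.28,.33]),-165.35))"
```

```text
dp [-277.4  312.6  -90.3] roll -0.0
dp [-205.3  455.4  130. ] roll -1.158
```

Emit:
send_rows(
  steps=[
    {"dp":[-277,313,-90],"roll":0,"jaw":100},
    {"dp":[-277,313,-90],"roll":0,"jaw":100},
    {"dp":[-277,313,-90],"roll":0,"jaw":100},
    {"dp":[-277,313,-90],"roll":0,"jaw":100},
    {"dp":[-277,313,-90],"roll":0,"jaw":100},
  ],
)

```text
time_s: 0.72
tcp_pos: [0.3091, -0.3786, 0.3065]
eef_rot: [180.0, 0.0, -165.4]
contact_force: [1.9, -0.9, 1.1]
gripper_width: 0.0879
gripper_force: 0.0
```

```bash
python3 -c "
from h import *
go([.40,.05,.33],-165.35)"
```

```text
dp [-196.2  391.7  -23.5] roll -0.0
```

Emit:
send_rows(
  steps=[
    {"dp":[-196,392,-20],"roll":0,"jaw":100},
    {"dp":[-196,392,-20],"roll":-0.2,"jaw":100},
    {"dp":[-196,392,-20],"roll":-0.4,"jaw":100},
    {"dp":[-196,392,-20],"roll":-0.6,"jaw":100},
    {"dp":[-196,392,-20],"roll":-0.8,"jaw":100},
  ],
)

```text
time_s: 1.35
tcp_pos: [0.3729, -0.0731, 0.3209]
eef_rot: [-180.0, 0.1, -122.0]
contact_force: [1.4, -0.3, -0.3]
gripper_width: 0.0877
gripper_force: 0.0
```

```bash
python3 -c "
from h import *
go([.4435,.2125,.20],-99)"
```

```text
dp [-279.6   91.5  120.9] roll -0.402
```

Emit:
send_rows(
  steps=[
    {"dp":[-280,91,120],"roll":-0.15,"jaw":100},
    {"dp":[-280,91,120],"roll":-0.3,"jaw":100},
    {"dp":[-280,91,120],"roll":-0.402,"jaw":100},
    {"dp":[-280,91,120],"roll":-0.402,"jaw":100},
    {"dp":[-280,91,120],"roll":-0.402,"jaw":100},
  ],
)

```text
time_s: 1.98
tcp_pos: [0.4449, 0.2073, 0.2019]
eef_rot: [-180.0, 0.0, -99.3]
contact_force: [1.7, 0.0, 1.4]
gripper_width: 0.088
gripper_force: 0.0
```

```bash
python3 -c "
from h import *
go([.4435,.2125,.032],-99)"
```

```text
dp [ -4.9   2.3 169.9] roll -0.005
```

Emit:
send_rows(
  steps=[
    {"dp":[-4,2,60],"roll":-0.005,"jaw":100},
    {"dp":[-4,2,110],"roll":-0.005,"jaw":100},
    {"dp":[-4,2,150],"roll":-0.005,"jaw":100},
    {"dp":[-4,2,170],"roll":-0.005,"jaw":100},
    {"dp":[-4,2,170],"roll":-0.005,"jaw":100},
  ],
)

```text
time_s: 2.6
tcp_pos: [0.4426, 0.2086, 0.0311]
eef_rot: [179.9, -0.2, -99.1]
contact_force: [-0.7, -0.3, -0.2]
gripper_width: 0.0872
gripper_force: 0.0
```

Emit:
send_rows(
  steps=[
    {"dp":[0,0,0],"roll":0,"jaw":60},
    {"dp":[0,0,0],"roll":0,"jaw":30},
    {"dp":[0,0,0],"roll":0,"jaw":10},
    {"dp":[0,0,0],"roll":0,"jaw":0},
    {"dp":[0,0,0],"roll":0,"jaw":0},
  ],
  newtons=35,
)

```text
time_s: 3.22
tcp_pos: [0.4437, 0.2096, 0.0329]
eef_rot: [-180.0, 0.0, -99.1]
contact_force: [-0.2, 1.2, -1.0]
gripper_width: 0.0436
gripper_force: 0.0
```

Emit:
send_rows(
  steps=[
    {"dp":[0,0,0],"roll":0,"jaw":0},
    {"dp":[0,0,0],"roll":0,"jaw":0},
    {"dp":[0,0,0],"roll":0,"jaw":0},
    {"dp":[0,0,0],"roll":0,"jaw":0},
    {"dp":[0,0,0],"roll":0,"jaw":0},
  ],
  newtons=35,
)

```text
time_s: 3.85
tcp_pos: [0.4442, 0.2109, 0.0329]
eef_rot: [-179.9, 0.1, -99.0]
contact_force: [-2.1, 6.2, -0.7]
gripper_width: 0.0152
gripper_force: 35.7
```

Emit:
send_rows(
  steps=[
    {"dp":[0,0,-20],"roll":0,"jaw":0},
    {"dp":[0,0,-60],"roll":0,"jaw":0},
    {"dp":[0,0,-110],"roll":0,"jaw":0},
    {"dp":[0,0,-150],"roll":0,"jaw":0},
    {"dp":[0,0,-150],"roll":0,"jaw":0},
  ],
)

```text
time_s: 4.47
tcp_pos: [0.4448, 0.2105, 0.1855]
eef_rot: [-179.8, 0.2, -99.0]
contact_force: [-0.2, -0.1, -3.0]
gripper_width: 0.015
gripper_force: 35.0
```

Run:
```python
from h import *
from plant import r
c=r.capture("top");np.savez("top1.npz",**c);d=r.capture("side");np.savez("side1.npz",**d)
s=r.get_state();print(s["tcp_pos"],s["eef_rot"],s["gripper_width"],s["contact_force"])
z=lambda i,x,y,w,h,f:cv2.resize(i[y:y+h,x:x+w],None,fx=f,fy=f,interpolation=cv2.INTER_CUBIC)
cv2.imwrite("pics/c1.png",np.vstack([z(c["image"],160,200,200,75,4),z(d["image"],200,200,200,75,4)]))
```

```text
[0.44299648 0.20913391 0.18204351] [ 1.79946784e+02 -1.81086131e-02 -9.90785944e+01] 0.014944334421237734 [ 0.56639064 -0.50734108 -3.48647021]
```

View pics/c1.png

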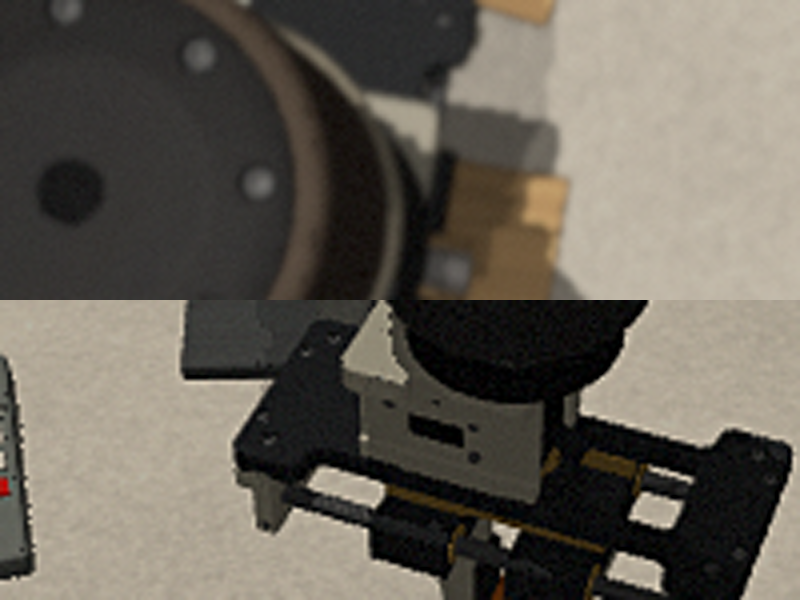

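The top view is mostly hidden by the wrist and only shows the long tip, near (273,267). I need the lower part of the side view.

Run:
```python
from h import *
d=np.load("side1.npz")
cv2.imwrite("pics/c2.png",cv2.resize(d["image"][245:345,255:395],None,fx=5.5,fy=5.5,interpolation=cv2.INTER_CUBIC))
```

```text
(no output)
```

View pics/c2.png

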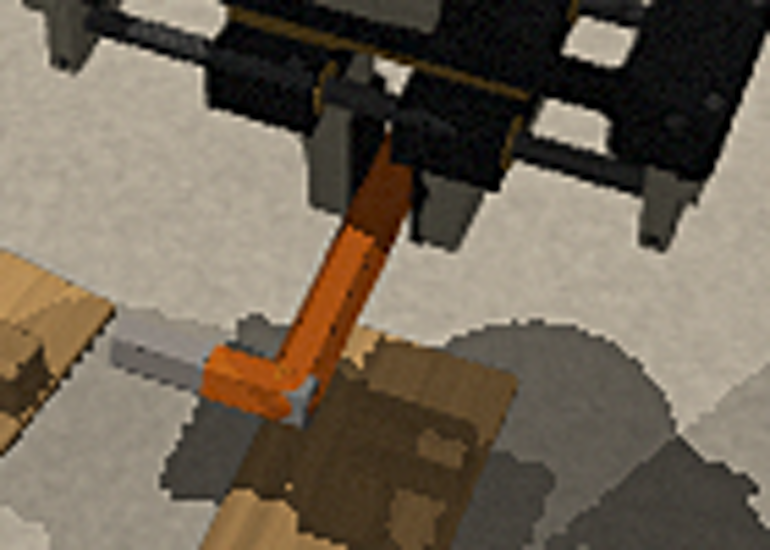

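Run:
```python
from h import *
from scipy.optimize import least_squares
T=np.load("top1.npz");S=np.load("side1.npz")
g=np.array([.443,.2091,.187]);a=np.radians(-99.08)
L=np.array([np.cos(a),np.sin(a),0]);X=np.array([-L[1],L[0],0])  # short arm dir
pr=lambda c,P:cv2.projectPoints(np.array([P]),c["rvec"],c["tvec"],c["K"],None)[0].ravel()
def pts(q):
    d,phi,dz=q; u=L*np.cos(phi)+np.array([0,0,1])*np.sin(phi)
    G=g+[0,0,dz];b=G-u*d; return b,b+X*.05,b+u*.13
def f(q):
    b,s,l=pts(q); return np.r_[pr(S,b)-[308.6,315],pr(S,s)-[275.4,307.5]]
o=least_squares(f,[.08,0,0],x_scale=[.01,.1,.01]);print(o.x,o.fun.round(1))
print("long top",pr(T,pts(o.x)[2]), [p.round(4) for p in pts(o.x)])
for q in ([.08,0,0],[.085,0,0],[.08,.1,0]):print(q,f(q).round(1))
```

```text
[0.08503368 0.26970176 0.01897715] [-1.5  1.2  1.3 -1.3]
long top [274.30947899 267.64244409] [array([0.4559, 0.29  , 0.1833]), array([0.5053, 0.2821, 0.1833]), array([0.4362, 0.1663, 0.218 ])]
[0.08, 0, 0] [-1.  -1.2  1.7 -3.7]
[0.085, 0, 0] [-2.3  1.3  0.3 -1.2]
[0.08, 0.1, 0] [-0.8  1.6  2.1 -0.8]
```

```bash
python3 -c "
from h import *
go([.480,.050,.185],-166.5)"
```

```text
dp [151.3 -61.6  -3. ] roll 1.177
```

Emit:
send_rows(
  steps=[
    {"dp":[30,-12,0],"roll":0.16,"jaw":0},
    {"dp":[60,-24,0],"roll":0.32,"jaw":0},
    {"dp":[90,-36,0],"roll":0.48,"jaw":0},
    {"dp":[120,-48,0],"roll":0.64,"jaw":0},
    {"dp":[151,-62,0],"roll":0.8,"jaw":0},
  ],
)

```text
time_s: 5.2
tcp_pos: [0.48, 0.0492, 0.1806]
eef_rot: [179.9, -0.2, -145.2]
contact_force: [0.7, 0.6, -2.4]
gripper_width: 0.015
gripper_force: 35.0
```

Emit:
send_rows(
  steps=[
    {"dp":[0,0,0],"roll":0.16,"jaw":0},
    {"dp":[0,0,0],"roll":0.3,"jaw":0},
    {"dp":[0,0,0],"roll":0.377,"jaw":0},
    {"dp":[0,0,0],"roll":0.377,"jaw":0},
  ],
)

```text
time_s: 5.7
tcp_pos: [0.4801, 0.0502, 0.1809]
eef_rot: [-180.0, -0.2, -166.5]
contact_force: [-0.0, -0.7, -2.8]
gripper_width: 0.0151
gripper_force: 35.0
```

Run:
```python
from h import *
from plant import r
c=r.capture("top");np.savez("top2.npz",**c);d=r.capture("side");np.savez("side2.npz",**d)
s=r.get_state();print(s["tcp_pos"],s["eef_rot"],s["gripper_width"],s["contact_force"])
go([.494,-.0085,.145],-166.5)
z=lambda i,x,y,w,h,f:cv2.resize(i[y:y+h,x:x+w],None,fx=f,fy=f,interpolation=cv2.INTER_CUBIC)
cv2.imwrite("pics/c3.png",np.hstack([z(c["image"],310,120,130,190,3),z(d["image"],245,145,130,190,3)]))
```

```text
[0.48048729 0.05046912 0.18150105] [-1.79975355e+02 -1.33035642e-01 -1.66388576e+02] 0.015282088446972887 [ 0.36406249  0.65939264 -2.69106682]
dp [  0.7 -60.5  36.5] roll 0.002
```

View pics/c3.png

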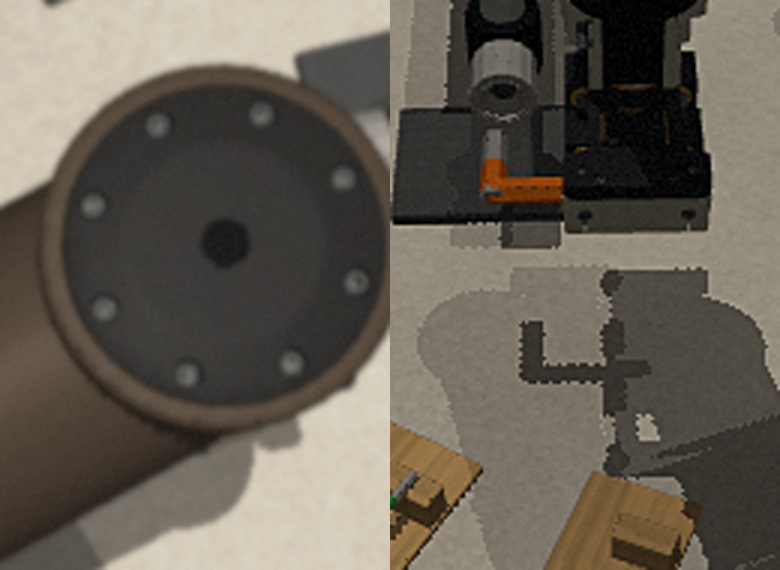

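Run:
```python
from h import *
S=np.load("side2.npz")
pr=lambda P:cv2.projectPoints(np.array([P]),S["rvec"],S["tvec"],S["K"],None)[0].ravel().round(1)
a=np.radians(-166.45);L=np.array([np.cos(a),np.sin(a),0]);X=np.array([-L[1],L[0],0])
for d in(.078,.083,.088):
  for ph in (-.08,0,.08):
    b=np.array([.4803,.0503,.1862])-d*(L*np.cos(ph)+np.array([0,0,np.sin(ph)]));print(d,ph,b.round(4),pr(b),pr(b+.05*X))
print("meas bend 279.7,207.7 tip 280,188.3")
```

```text
0.078 -0.08 [0.5559 0.0685 0.1924] [281.4 204.6] [282.2 186.7]
0.078 0 [0.5561 0.0686 0.1862] [281.5 207.1] [282.3 189.3]
0.078 0.08 [0.5559 0.0685 0.18  ] [281.8 209.6] [282.6 191.8]
0.083 -0.08 [0.5607 0.0697 0.1928] [278.7 204.4] [279.6 186.6]
0.083 0 [0.561  0.0697 0.1862] [278.7 207.1] [279.7 189.3]
0.083 0.08 [0.5607 0.0697 0.1796] [279.1 209.8] [280. 192.]
0.088 -0.08 [0.5656 0.0709 0.1932] [275.9 204.3] [276.9 186.5]
0.088 0 [0.5659 0.0709 0.1862] [276.  207.2] [277.  189.3]
0.088 0.08 [0.5656 0.0709 0.1792] [276.4 210. ] [277.4 192.2]
meas bend 279.7,207.7 tip 280,188.3
```

Emit:
send_rows(
  steps=[
    {"dp":[0,-25,20],"roll":0,"jaw":0},
    {"dp":[0,-45,36],"roll":0,"jaw":0},
    {"dp":[0,-60,36],"roll":0,"jaw":0},
    {"dp":[0,-60,36],"roll":0,"jaw":0},
  ],
)

```text
time_s: 6.3
tcp_pos: [0.4955, -0.0083, 0.1469]
eef_rot: [-180.0, -0.0, -166.5]
contact_force: [0.6, -0.0, -3.2]
gripper_width: 0.0149
gripper_force: 35.0
```

Run:
```python
from h import *
from plant import r
d=r.capture("side");np.savez("side3.npz",**d)
s=r.get_state();print(s["tcp_pos"],s["eef_rot"],s["gripper_width"],s["contact_force"])
# insert 29mm: bend at mouth+21mm
go([.591-.2334*.021-.972*.082,-.0572+.9724*.021-.2334*.082,.145],-166.5)
cv2.imwrite("pics/c4.png",cv2.resize(d["image"][140:220,240:340],None,fx=7,fy=7,interpolation=cv2.INTER_CUBIC))
```

```text
[ 0.49554748 -0.00782192  0.14711492] [-1.79996629e+02  3.13228456e-02 -1.66515409e+02] 0.015307438145921184 [ 0.09942202  0.19904088 -2.62483781]
dp [  0.7 -49.3   2.1] roll -0.0
```

View pics/c4.png

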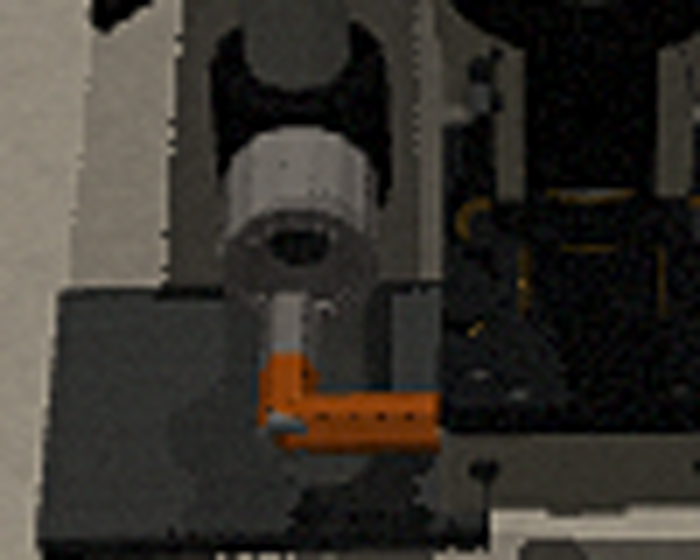

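The short arm lines up with the hole, at crop x≈290 against 300, which is about 2 mm off. I'll insert with a 2 mm correction.

Emit:
send_rows(
  steps=[
    {"dp":[2,-12,2],"roll":0,"jaw":0},
    {"dp":[2,-22,2],"roll":0,"jaw":0},
    {"dp":[2,-30,2],"roll":0,"jaw":0},
    {"dp":[2,-36,2],"roll":0,"jaw":0},
    {"dp":[2,-38,2],"roll":0,"jaw":0},
  ],
)

```text
time_s: 6.98
tcp_pos: [0.5022, -0.0454, 0.1446]
eef_rot: [180.0, 0.0, -166.5]
contact_force: [-0.4, -0.1, -2.4]
gripper_width: 0.0148
gripper_force: 35.0
```

Emit:
send_rows(
  steps=[
    {"dp":[0,-4,0],"roll":0,"jaw":0},
    {"dp":[0,-8,0],"roll":0,"jaw":0},
    {"dp":[0,-11,0],"roll":0,"jaw":0},
    {"dp":[0,-12,0],"roll":0,"jaw":0},
    {"dp":[0,-12,0],"roll":0,"jaw":0},
  ],
)

```text
time_s: 7.6
tcp_pos: [0.5049, -0.0567, 0.1446]
eef_rot: [180.0, -0.0, -166.5]
contact_force: [0.1, -0.4, -2.5]
gripper_width: 0.015
gripper_force: 35.0
```

Emit:
send_rows(
  steps=[
    {"dp":[0,-1,0],"roll":0,"jaw":0},
    {"dp":[0,-2,0],"roll":0,"jaw":0},
    {"dp":[0,-3,0],"roll":0,"jaw":0},
    {"dp":[0,-3,0],"roll":0,"jaw":0},
  ],
)

```text
time_s: 8.1
tcp_pos: [0.5053, -0.0594, 0.1445]
eef_rot: [180.0, -0.0, -166.5]
contact_force: [-2.3, 2.6, -1.5]
gripper_width: 0.0149
gripper_force: 35.0
```

Run:
```python
from h import *
from plant import r
d=r.capture("side")
s=r.get_state();print(s["tcp_pos"],s["eef_rot"],s["gripper_width"],s["contact_force"],s["moment"])
cv2.imwrite("pics/c5.png",cv2.resize(d["image"][140:220,240:340],None,fx=7,fy=7,interpolation=cv2.INTER_CUBIC))
```

```text
[ 0.50527689 -0.05944826  0.14450055] [ 1.79979760e+02 -2.72416821e-02 -1.66485616e+02] 0.015197643219714334 [-1.91790079  2.28009131 -2.11134737] [1.03193146 0.83767326 0.20357927]
```

View pics/c5.png

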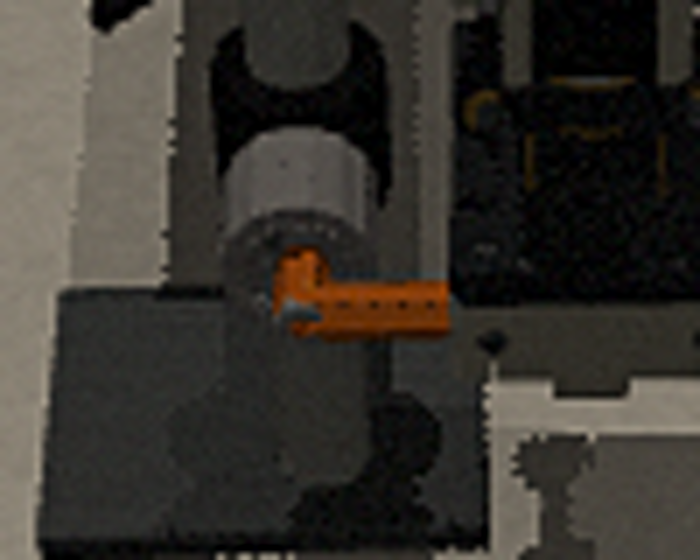

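The key is fully seated: the bend at crop (300,290) sits right against the head. Now I'll bear down along the arc.

Emit:
send_rows(
  steps=[
    {"dp":[0,1,4],"roll":0,"jaw":0},
    {"dp":[0,1,8],"roll":0,"jaw":0},
    {"dp":[-1,1,12],"roll":0,"jaw":0},
    {"dp":[-1.7,1,17],"roll":0,"jaw":0},
    {"dp":[-1.7,1,17],"roll":0,"jaw":0},
  ],
  newtons=25,
)

```text
time_s: 8.78
tcp_pos: [0.507, -0.0583, 0.1272]
eef_rot: [-180.0, -0.0, -166.5]
contact_force: [-3.0, 1.4, 0.9]
gripper_width: 0.0151
gripper_force: 25.0
```

Emit:
send_rows(
  steps=[
    {"dp":[-1,0,4],"roll":0,"jaw":0},
    {"dp":[-2,0,8],"roll":0,"jaw":0},
    {"dp":[-3.4,0,12],"roll":0,"jaw":0},
    {"dp":[-3.4,0,12],"roll":0,"jaw":0},
  ],
)

```text
time_s: 9.28
tcp_pos: [0.511, -0.0574, 0.1156]
eef_rot: [-180.0, 0.0, -166.5]
contact_force: [-0.8, 1.6, 2.2]
gripper_width: 0.0152
gripper_force: 25.0
```

Emit:
send_rows(
  steps=[
    {"dp":[0,0,0],"roll":0,"jaw":40},
    {"dp":[0,0,0],"roll":0,"jaw":40},
    {"dp":[0,0,0],"roll":0,"jaw":40},
    {"dp":[14,0,5],"roll":0,"jaw":40},
    {"dp":[28,0,10],"roll":0,"jaw":40},
  ],
)

```text
time_s: 9.9
tcp_pos: [0.4816, -0.0643, 0.105]
eef_rot: [180.0, -0.0, -166.5]
contact_force: [-1.0, 0.5, 0.7]
gripper_width: 0.0349
gripper_force: 0.0
```

Run:
```python
from h import *
from plant import r
d=r.capture("side")
s=r.get_state();print(s["tcp_pos"],s["gripper_width"],s["contact_force"])
cv2.imwrite("pics/c6.png",cv2.resize(d["image"][140:220,240:340],None,fx=7,fy=7,interpolation=cv2.INTER_CUBIC))
```

```text
[ 0.47926107 -0.06476856  0.10431074] 0.03508545494841777 [-3.6254948  -0.28016626 -2.69198246]
```

View pics/c6.png

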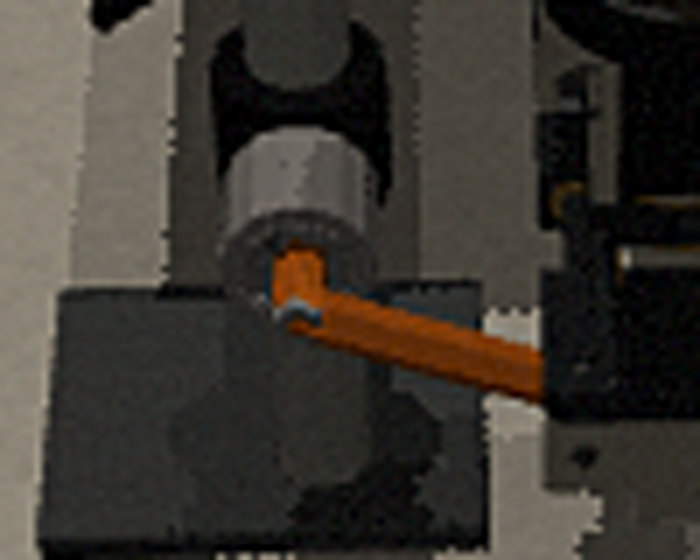

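The key stays well in the socket, resting on its play at a droop of about 18°. I'll grip it further out and press.

Emit:
send_rows(
  steps=[
    {"dp":[0,0,0],"roll":0,"jaw":0},
    {"dp":[0,0,0],"roll":0,"jaw":0},
    {"dp":[0,0,0],"roll":0,"jaw":0},
    {"dp":[0,0,0],"roll":0,"jaw":0},
  ],
  newtons=25,
)

```text
time_s: 10.45
tcp_pos: [0.4837, -0.0638, 0.1058]
eef_rot: [-180.0, 0.0, -166.5]
contact_force: [1.4, 0.8, 0.5]
gripper_width: 0.0152
gripper_force: 25.0
```

Emit:
send_rows(
  steps=[
    {"dp":[-2,0,5],"roll":0,"jaw":0},
    {"dp":[-4,0,10],"roll":0,"jaw":0},
    {"dp":[-6,0,15],"roll":0,"jaw":0},
    {"dp":[-7.3,0,18],"roll":0,"jaw":0},
    {"dp":[-7.3,0,18],"roll":0,"jaw":0},
  ],
)

```text
time_s: 11.08
tcp_pos: [0.4918, -0.0621, 0.0878]
eef_rot: [-180.0, 0.1, -166.4]
contact_force: [2.1, -0.1, 5.2]
gripper_width: 0.0153
gripper_force: 25.0
```

Emit:
send_rows(
  steps=[
    {"dp":[-3,0,5],"roll":0,"jaw":0},
    {"dp":[-6,0,10],"roll":0,"jaw":0},
    {"dp":[-8,0,13],"roll":0,"jaw":0},
    {"dp":[-10,0,16],"roll":0,"jaw":0},
    {"dp":[-10,0,16],"roll":0,"jaw":0},
  ],
)

```text
time_s: 11.7
tcp_pos: [0.5021, -0.0597, 0.0721]
eef_rot: [-180.0, 0.2, -166.4]
contact_force: [2.7, -0.5, 7.3]
gripper_width: 0.0153
gripper_force: 25.0
```

Emit:
send_rows(
  steps=[
    {"dp":[-2,0,2],"roll":0,"jaw":0},
    {"dp":[-3,0,4],"roll":0,"jaw":0},
    {"dp":[-4,0,5],"roll":0,"jaw":0},
    {"dp":[-4,0,5],"roll":0,"jaw":0},
  ],
)

```text
time_s: 12.2
tcp_pos: [0.506, -0.0587, 0.0674]
eef_rot: [-180.0, 0.2, -166.4]
contact_force: [2.7, 0.5, 7.7]
gripper_width: 0.0149
gripper_force: 25.0
```

Emit:
send_rows(
  steps=[
    {"dp":[-2,0,2],"roll":0,"jaw":0},
    {"dp":[-3,0,3],"roll":0,"jaw":0},
    {"dp":[-4,0,4.5],"roll":0,"jaw":0},
    {"dp":[-4,0,4.5],"roll":0,"jaw":0},
  ],
)

```text
time_s: 12.7
tcp_pos: [0.5099, -0.0579, 0.063]
eef_rot: [-179.9, 0.2, -166.4]
contact_force: [0.7, 0.0, 10.7]
gripper_width: 0.0149
gripper_force: 25.0
```

Emit:
send_rows(
  steps=[
    {"dp":[-1,0,1.5],"roll":0,"jaw":0},
    {"dp":[-2,0,3],"roll":0,"jaw":0},
    {"dp":[-2,0,3],"roll":0,"jaw":0},
  ],
)

```text
time_s: 13.08
tcp_pos: [0.5124, -0.0574, 0.0604]
eef_rot: [-179.9, 0.3, -166.4]
contact_force: [2.4, -1.0, 12.4]
gripper_width: 0.0153
gripper_force: 25.0
```

Emit:
send_rows(
  steps=[
    {"dp":[0,0,0],"roll":0,"jaw":0},
    {"dp":[-1,0,1.5],"roll":0,"jaw":0},
    {"dp":[-2,0,3],"roll":0,"jaw":0},
    {"dp":[-2,0,3],"roll":0,"jaw":0},
  ],
  newtons=45,
)

```text
time_s: 13.58
tcp_pos: [0.5149, -0.0568, 0.058]
eef_rot: [-179.9, 0.3, -166.4]
contact_force: [1.1, -0.0, 16.2]
gripper_width: 0.0153
gripper_force: 45.0
```

Emit:
send_rows(
  steps=[
    {"dp":[1,0,-2],"roll":0,"jaw":0},
    {"dp":[2,0,-3],"roll":0,"jaw":60},
    {"dp":[2,0,-3],"roll":0,"jaw":60},
    {"dp":[2,0,-3],"roll":0,"jaw":60},
    {"dp":[2,0,-3],"roll":0,"jaw":60},
  ],
)

```text
time_s: 14.2
tcp_pos: [0.5093, -0.0577, 0.0587]
eef_rot: [180.0, -0.1, -166.5]
contact_force: [1.1, -0.4, -0.8]
gripper_width: 0.0487
gripper_force: 0.0
```

Emit:
send_rows(
  steps=[
    {"dp":[5,0,-20],"roll":0,"jaw":60},
    {"dp":[10,0,-60],"roll":0,"jaw":60},
    {"dp":[20,0,-110],"roll":0,"jaw":60},
    {"dp":[60,0,-150],"roll":0,"jaw":60},
    {"dp":[60,0,-150],"roll":0,"jaw":60},
  ],
)

```text
time_s: 14.82
tcp_pos: [0.451, -0.0718, 0.2124]
eef_rot: [180.0, 0.4, -166.5]
contact_force: [1.1, -0.1, -0.3]
gripper_width: 0.0526
gripper_force: 0.0
```

Run:
```python
from h import *
from plant import r
d=r.capture("side");c=r.capture("top");np.savez("side9.npz",**d)
s=r.get_state();print(s["time_s"],s["tcp_pos"],s["gripper_width"],s["contact_force"])
z=lambda i,x,y,w,h,f:cv2.resize(i[y:y+h,x:x+w],None,fx=f,fy=f,interpolation=cv2.INTER_CUBIC)
cv2.imwrite("pics/c7.png",np.hstack([z(d["image"],250,155,70,90,6),z(c["image"],370,130,60,90,6)]))
```

```text
14.925 [ 0.45118619 -0.07156964  0.20953716] 0.05298131525467658 [ 1.00661721 -0.04007316 -0.67654021]
```

View pics/c7.png

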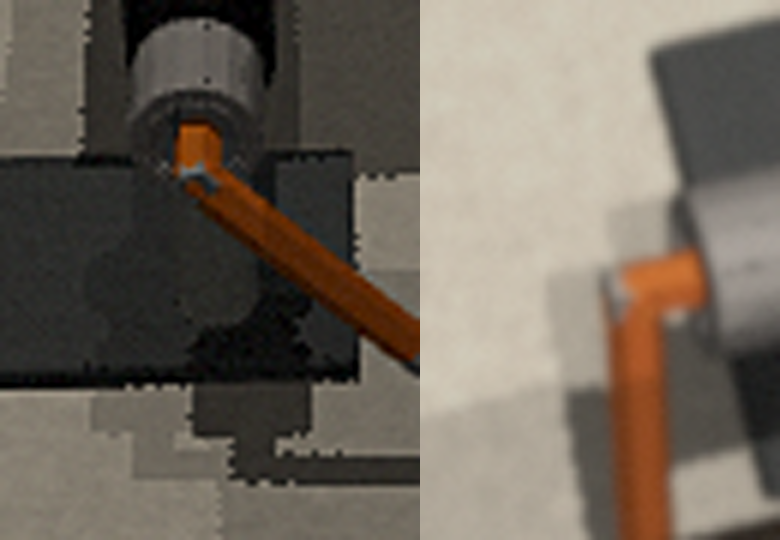

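Run:
```python
from h import *
S=np.load("side9.npz");R=cv2.Rodrigues(S["rvec"])[0];o=-R.T@S["tvec"].ravel();K=S["K"]
n=np.array([-.2334,.9724,0]);m=np.array([.591,-.0572,.15]);lat=np.array([-.9724,-.2334,0])
def p(uv):
    d=R.T@np.linalg.solve(K,np.append(uv,1));P=o+d*((m+n*.018-o)@n)/(d@n);return np.array([(P-m)@lat,P[2]-.15])
for a,b in[((282.9,183.6),(317.1,194.)),((283.3,182.2),(317.5,211.7))]:
    A,B=p(a),p(b);print(A.round(4),B.round(4),"theta",np.arctan2(A[1]-B[1],B[0]-A[0]))
print(onz(np.load("top.npz"),(405.5,177.5),.15),m+n*.018)
```

```text
[ 0.0018 -0.0017] [ 0.0715 -0.0307] theta 0.3942673702989643
[0.0028 0.0019] [ 0.0723 -0.081 ] theta 0.8734981832306468
[ 0.58678822 -0.03958294  0.15      ] [ 0.5867988 -0.0396968  0.15     ]
```

The last crop shows the orange key released at about 50°. Its bend is 18 mm from the mouth, so the short arm is about 32 mm in. The gripper is well clear, so I'm handing in.

```bash
python3 -c "
from plant import r
print(r.close_job())"
```

```text
the job is handed in; nothing more can be done
None
```

I handed the job in at about 15 s of the 42 s. By my camera and force readings, the screw is tight against its stop and the orange key sits released about 32 mm into the socket. The green key was not touched, and the hand-in gave no verdict.

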